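# Park the bench tumbler, seat its nested lids and lift off the outer one

## Task

First park the bench tumbler by throwing its side lever into the deep notch between the two studs. Then carry the nested pair of lids together by the inner lid's tall knob, lower them gently onto the open drum until the inner lid is fully seated in the mouth, and let go of the knob. Finally take the outer lid by its collar and lift it off alone, straight up, leaving the inner lid seated and undisturbed, and finish while holding the outer lid roughly level in the air, higher than the inner lid's knob and touching nothing else; leave the other things on the bench where they are.

Things in the scene. Friction and masses are not known exactly. Their poses are not given: they have to be found in the camera images.
- tumbler: grey bench tumbler, fixed to the bench: base plate 190 x 300 mm, open upright drum of dark steel in its middle, lying motor on its +y side (top 74 mm high), lever post on its -y side. Origin under the drum's axis at bench height; z up; the lever swings in its x-z plane
- drum_mouth (a point): centre of the drum's mouth, in the plane of the rim, 115 mm above the bench; axes as the tumbler's. Drum bore 108 mm, outside diameter 130 mm, bore more than 70 mm deep. The inner lid's flange rests on the rim
- lever (a joint): parking lever angle (rad, 0 to 1.2). At 0 it leans 0.55 rad from upright to the tumbler's -x; growing values swing it to +x (upright at 0.55). Starts at 0 to 0.3. The wanted deep notch, between two round studs on the quadrant beside it, is at 0.80 (within 0.12 counts); shallow notches at 0.10 and 0.45 are not wanted. Needs 1.3 N at the ball, does not snap in, stays where left
- lever_ball (a point): centre of the black ball (diameter 26 mm) on the end of the lever, 95 mm from the pivot; the rod is 9 mm thick; upright, the ball tops out 153 mm above the bench, higher than the drum, in the way of a lid carried low. Nothing but the lever is within 20 mm below the ball's centre; on the drum's side 80 mm are free
- lever_pivot (a point): the lever's pivot, on the tumbler 145 mm from the drum's axis towards its -y, 45 mm above the bench; the lever turns about the tumbler's y axis through this point; axes as the tumbler's
- inner_lid: inner lid, loose, aluminium, about 0.26 kg: round plug of diameter 100 mm, 20 mm deep, foot bevelled to 90 mm; above it a flange of diameter 124 mm (20 to 26 mm above the origin) and a central round knob of diameter 24 mm up to 93 mm. Origin: centre of the plug's underside, on the bench at the start; z up. Seated when the origin is 20 mm below the drum's mouth; about 4 mm play all round in the bore
- inner_knob (a point): centre of the top of the inner lid's knob, which stands 32 mm out of the outer lid's collar; lifted by this knob, the inner lid brings the outer one along
- outer_lid: outer lid, loose, steel, about 0.24 kg: round cap, diameter 150 mm, 5 mm thick, lying loose on the inner lid's flange; skirt hangs 12 mm below the origin; central hole of 45 mm for the inner knob, and round it an upright collar, outside diameter 52 mm, wall 3.5 mm, ending 35 mm above the origin. Origin: centre of the plate's underside, 26 mm above the inner lid's origin when nested; z up
- outer_collar (a point): centre of the top of the outer lid's collar (outside diameter 52 mm, 30 mm tall above the plate); lifted by the collar, the outer lid comes off alone and freely
- screwdriver: bystander: black-handled screwdriver, 200 mm, lying behind the lids; origin under its middle
- pencil: bystander: yellow pencil, 160 mm, lying on the robot's side of the lids; origin under its middle
- rivet_jar: bystander: small closed jar, diameter 48 mm, 58 mm tall, standing behind the tumbler; origin under its centre
- bucking_bar: bystander: dark steel block 60 x 40 x 30 mm behind the tumbler; origin under its centre
- sanding_block: bystander: cork sanding block 90 x 60 x 35 mm to the right; origin under its centre
- offcut: bystander: plywood offcut 110 x 70 x 19 mm to the left; origin under its centre
Not all that is in view belongs to the job. Of the things like the inner_lid, leave any that is purple or white; of the rest the larger one is meant.

How it is judged (in metres and radians):
On the way, in this order (a step that is already met when the one before it is completed fails the run):
1. the lever stands in the deep notch (value of joint lever between 0.68 and 0.92 rad and velocity of joint lever between -0.1 and 0.1 rad/s and contact force between the fingers and tumbler below 0.3 N), for 0.2 s.
2. both lids are carried together, clear of the bench, the robot holding only the inner one (height (world z) of inner_lid above 0.04 m and contact force between the fingers and inner_lid above 1 N and z of outer_lid in the frame of inner_lid below 0.031 m), for 0.2 s.
3. inner lid seated in the drum, outer lid still on it, knob let go (z of inner_lid in the frame of drum_mouth between -0.024 and -0.0165 m and horizontal distance between inner_lid and drum_mouth below 0.007 m and angle between inner_lid's own z axis and vertical below 0.06 rad and z of outer_lid in the frame of inner_lid below 0.031 m and contact force between the fingers and inner_lid below 0.3 N), for 0.2 s.
At the end, for the whole second after the job is handed in: Fingers hold the outer lid still, within 0.3 rad of level, its plate 85 mm or more above the drum rim, touching neither inner lid nor tumbler; inner lid sits untouched in the drum (origin 16.5-24 mm below the rim, within 7 mm of the axis, tilt under 0.06); lever within 0.12 of 0.80 (value of joint lever between 0.68 and 0.92 rad and z of inner_lid in the frame of drum_mouth between -0.024 and -0.0165 m and horizontal distance between inner_lid and drum_mouth below 0.007 m and angle between inner_lid's own z axis and vertical below 0.06 rad and z of outer_lid in the frame of drum_mouth above 0.085 m and angle between outer_lid's own z axis and vertical below 0.3 rad and contact force between the fingers and outer_lid above 1 N and contact force between each of outer_lid, the fingers and inner_lid below 0.3 N and contact force between outer_lid and tumbler below 0.3 N and contact force between inner_lid and tumbler above 0.5 N and linear speed of outer_lid below 0.05 m/s and linear speed of inner_lid below 0.03 m/s); the arm keeps its last pose, push and grip.
It fails at once if the outer lid is parted from the inner lid while the inner lid is not seated in the drum (z of outer_lid in the frame of inner_lid above 0.036 m and not (z of inner_lid in the frame of drum_mouth between -0.024 and -0.0165 m and horizontal distance between inner_lid and drum_mouth below 0.007 m and angle between inner_lid's own z axis and vertical below 0.06 rad)).
It fails at once if the inner lid is tipped over 0.35 rad (angle between inner_lid's own z axis and vertical above 0.35 rad).
It fails at once if the inner lid is banged or pressed hard into the drum (over 60 N) (contact force between inner_lid and tumbler above 60 N).
It fails at once if another thing on the bench is moved more than 30 mm (distance of any of sanding_block, screwdriver, pencil, rivet_jar, bucking_bar, offcut from where it was at the start of the episode above 0.03 m).
It also fails if it takes over 72 s, if anything falls off the work surface, if the arm or the gripper's body presses on something with over 40 N, if the wrist force passes 120 N, or if a joint passes its speed limit or range.

## Robot

A 6-joint arm with a two-finger parallel gripper is mounted at the origin on the work surface. World frame = base frame: x ahead of the robot, y to its left, z up, the work surface at z = 0. Lengths are in m, angles in degrees, forces in N, time in s.
With the tool pointing down it reaches from about 0.375 to 0.975 m from the base axis. Payload 3.8 kg.
Tool frame: the origin (TCP) lies at the centre of the arm's flange, where the gripper is bolted on; the fingertips stand 173 mm ahead of it and the grasp point (between the pads) lies 155 mm ahead of it; z points along the fingers, y is the line along which they close (so a half turn about z gives the same grasp; the last joint's range is limited). The gripper opens to 85 mm and grips with 20 to 120 N. Pads are 22 mm wide; open, the fingers measure 114 mm over their backs; the gripper's body (76 mm by 85 mm) begins 54 mm behind the grasp point. The pads swing forward as they close: fully open they stand 13 mm farther back than shut.
Start: joints at [-75.396, 15.12, 91.902, -0, 72.978, -2.114], TCP at [0.194, -0.646, 0.405] pointing down, gripper open.
Joint ranges: [-150.88, 150.88], [-54.13, 125.18], [17.81, 147.31], [-75.09, 255.09], [0, 152.58], [-146.25, 146.25]. Speed limits (degrees/s): [147.25, 147.25, 180, 180, 180, 180].

## Interface

Orientations are given as [roll, pitch, yaw] about the fixed x, y, z axes, in that order (R = Rz(yaw) Ry(pitch) Rx(roll)).
In Python, from plant import env gives the robot as it stands. The module is installed in compiled form; this text tells all that it offers.
- The arm moves only by the shell command python3 -m inch 'ROWS' [OPENING] [FORCE]. ROWS is a JSON object of lists of equal length, an entry for each row: "slide": the shift along the tool's x, y, z in cm, a list of three; "rot": the turn, a rotation vector about the tool's x, y, z in degrees, a list of three. A call has 1 to 12 rows; each row shifts and turns the commanded pose from where the row before left it, along the tool's axes as they then stand; what a row does not reach is not made up. A row lasts 1/12 s, in which the tool goes at most 41.7 mm and 7.16 degrees, less where a joint would pass 70% of its speed; a pose out of reach is approached as far as the arm can. A call with a gripper value outside its range is refused whole. OPENING is the finger opening in cm, from 0 to 8.54, set as the call begins (- or left out, the last holds). The fingers move at their own pace and stop on an object; FORCE is the grip in N (left out, the last holds). Time passes only in rows, so rows that do not move let the fingers close. It gives the time, the measured TCP pose, the force, the opening and the grip force at its end, in the units of the state.
- env.read_state(): the state, without advancing time (a new reading comes with each control period).
- env.snapshot(name): name is "scene" or "top" or "wrist"; returns a dict with "color" (384x512x3 uint8, red, green, blue), "fovy" (degrees; the focal length in pixels is half the picture's height over the tangent of half this angle, whatever the lens; pixels are square), "cx", "cy" (the principal point, pixels), "k1" (the pictures are not rectified: a ray, as slopes to the right and down, at radius r is drawn at 1 + k1 r^2 times it, then the intrinsics apply), "eye" and "rotation" of the camera in the world; the wrist camera has in their place "mount" (4x4, takes a point from camera to tool coordinates, whose origin is the TCP and whose axes are the flange's). Camera axes: x right, y down, z forward; pixel columns grow to the right and rows downward; lengths in m; the calibration is good to about 2 mm. A picture is of the moment at which its call begins: read the wrist's pose just before it. There is no depth.
- env.sign_off(): hands the job in; it is judged then, once.
The state is a dict: "time": time; "joint_positions": joint angles; "dq": joint speeds; "effort": joint torques, N m; "ee_pos": TCP position; "tool_rot": TCP orientation; "contact_force": force on the tool from outside, world axes, zero at the start; "moment": the same for the moment, N m; "width": opening from 0.0 (shut) to 1.0 (fully open); "grip_force": force on a finger pad.
Only numpy, scipy, OpenCV 4.12 (cv2) and the standard library are available. Lean on these libraries where they do the work, as an engineer would, in place of code of your own. Each camera call takes 0.05 s, during which the arm holds its last target. There are 200 camera calls.

## Working session

There is one attempt and no reset: what is moved stays moved. The work goes in short steps, Python scripts to look and compute and a shell command to move; the robot and the scene stay as the last step left them, time stands still between calls to the robot, and variables do not carry over. Pictures are saved under pics/ and viewed, at most 10 in all, crops included, and the job is handed in when it is done.

```bash
mkdir -p pics
cat > h.py <<'E'
import numpy as np, cv2
from plant import env
from scipy.spatial.transform import Rotation as R
def tool():
    s=env.read_state(); T=np.eye(4); T[:3,3]=s["ee_pos"]
    T[:3,:3]=R.from_euler('xyz',s["tool_rot"],degrees=True).as_matrix(); return T
def snap(name,fn=None):
    T=tool(); d=env.snapshot(name); d=dict(d)
    if name=="wrist":
        M=T@np.array(d["mount"]); d["eye"]=M[:3,3]; d["rotation"]=M[:3,:3]
    if fn: cv2.imwrite("pics/"+fn,d["color"][:,:,::-1])
    h=d["color"].shape[0]; d["f"]=h/2/np.tan(np.radians(d["fovy"])/2)
    return d
def ray(d,u,v):
    K=np.array([[d["f"],0,d["cx"]],[0,d["f"],d["cy"]],[0,0,1.]])
    p=cv2.undistortPoints(np.array([[[u,v]]],float),K,np.array([d["k1"],0,0,0,0.]))[0,0]
    # refine: drawn = p*(1+k1 r^2)
    return np.array(d["eye"]),np.array(d["rotation"])@np.array([p[0],p[1],1.])
def plane(d,u,v,z):
    e,r=ray(d,u,v); return e+r*(z-e[2])/r[2]
def proj(d,P):
    q=np.array(d["rotation"]).T@(np.array(P)-np.array(d["eye"])); a=q[:2]/q[2]
    a=a*(1+d["k1"]*(a@a)); return a*d["f"]+[d["cx"],d["cy"]]
def tri(d1,p1,d2,p2):
    A=np.zeros((3,3));b=np.zeros(3)
    rs=[]
    for d,p in((d1,p1),(d2,p2)):
        e,r=ray(d,*p); r/=np.linalg.norm(r); N=np.eye(3)-np.outer(r,r); A+=N;b+=N@e; rs.append((N,e))
    X=np.linalg.solve(A,b); return X,[np.linalg.norm(N@(X-e)) for N,e in rs]
E
python3 - <<'E'
from h import *
import pickle
a=snap("scene");b=snap("top")
pickle.dump((a,b),open("s0.pkl","wb"))
im=np.vstack([a["color"],b["color"]])[:,:,::-1]
cv2.imwrite("pics/scene0.png",a["color"][:,:,::-1]); cv2.imwrite("pics/top0.png",b["color"][:,:,::-1])
s=env.read_state();print(s["ee_pos"],s["tool_rot"],s["contact_force"],s["width"])
print(a["eye"],b["eye"],b["rotation"],a["k1"],b["k1"])
E
```

```text
[ 0.19410274 -0.64616693  0.40345479] [-1.79880149e+02 -3.57008424e-03  1.67229649e+01] [-0.12438601 -0.88548298  0.57747736] 0.9979504746023349
[ 1.12170111 -0.42062684  0.71040509] [0.29554891 0.0289213  1.14112755] [-167.89699878    0.23352052  -99.01217286] -0.019986853897782722 -0.0368491168347254
```

View pics/scene0.png

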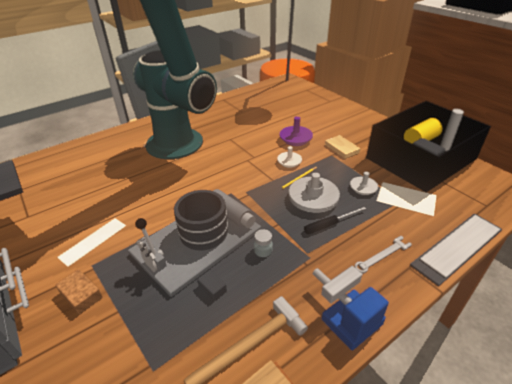

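View pics/top0.png

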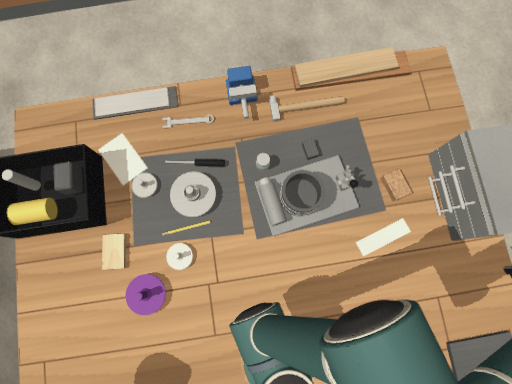

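The scene view shows the tumbler with its lever ball at about (141,223), the drum at (200,215) and the nested pair at (314,190). In the top view the pair is at (193,194), the drum at (301,193) and the ball at (353,184).

Lid candidates in the top view:
- **(193,194):** large, grey metal, on the mat. This one fits: it is the larger of those that are neither purple nor white.
- **(144,185):** small, pale.
- **(180,257):** small, white.
- **(146,293):** purple.

I'll confirm this in an enlarged crop.

```bash
cat >> h.py <<'E'
_snap=snap
def snap(name,fn=None):
    d=_snap(name,fn); r=np.array(d["rotation"])
    if r.size==3: d["rotation"]=R.from_euler('xyz',r,degrees=True).as_matrix()
    return d
def load():
    import pickle
    L=pickle.load(open("s0.pkl","rb"))
    for d in L: d["rotation"]=R.from_euler('xyz',d["rotation"],degrees=True).as_matrix()
    return L
E
python3 - <<'E'
from h import *
a,b=load()
A=a["color"][150:300,110:390,::-1];B=b["color"][140:270,120:400,::-1]
A=cv2.resize(A,(560,300),interpolation=3);B=cv2.resize(B,(560,260),interpolation=3)
A=cv2.resize(a["color"][150:260,120:390,::-1],None,fx=2.9,fy=2.9,interpolation=3);B=cv2.resize(b["color"][150:245,125:395,::-1],None,fx=2.9,fy=2.9,interpolation=3)
cv2.imwrite("pics/crop1.png",np.vstack([A,B])); print(A.shape,B.shape)
for d in(a,b):
  print(proj(d,[0,0,0]),d["f"])
print(plane(b,193,194,.031),plane(b,301,193,.115),tri(a,(141,223),b,(353,184)))
E
```

```text
(319, 783, 3) (276, 783, 3)
[173.61102843 143.07113856] 357.38263602602126
[279.5300714  361.85544011] 349.88855663943326
[0.55226131 0.19124918 0.031     ] [ 0.48487681 -0.14124417  0.115     ] (array([ 0.48382633, -0.29530352,  0.1342081 ]), [np.float64(9.385402320352553e-05), np.float64(9.385402320353783e-05)])
```

View pics/crop1.png

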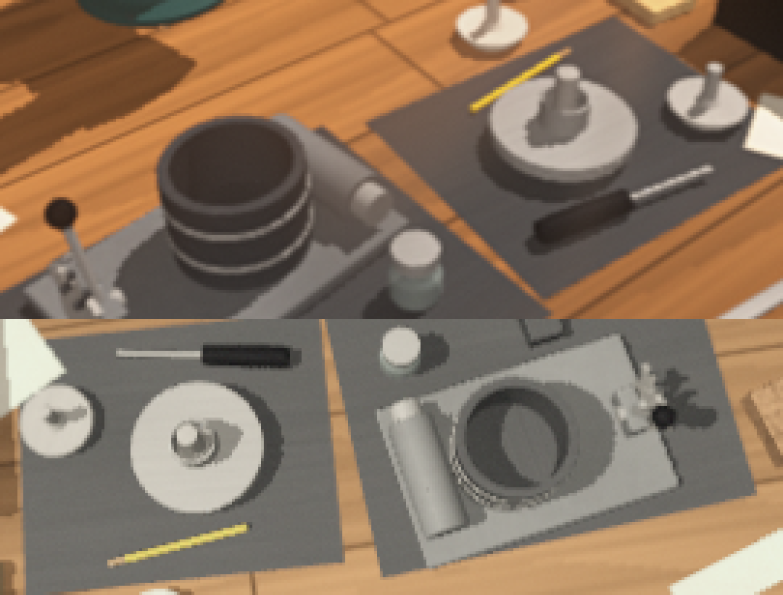

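The crop confirms the choice: the large grey cap at crop (197,446), with collar and tall knob, is the nested pair. The small pale lid at (57,420) is a single one. Next I'll measure the tumbler yaw, drum axis, knob and lever.

Run:
```python
from h import *
a,b=load()
ct=lambda x,y:(125+x/2.9,150+(y-319)/2.9); cs=lambda x,y:(120+x/2.9,150+y/2.9)
print("knob",tri(a,cs(568,72),b,ct(188,434)))
print("drum",tri(a,cs(235,163),b,ct(515,430)))
print("ball",tri(a,cs(61,213),b,ct(662,416)))
P=[plane(b,*ct(*p),.012) for p in((380,410),(625,335),(680,485),(430,568))]
for p,q in((0,1),(3,2),(1,2),(0,3)):
    v=P[q]-P[p]; print(np.linalg.norm(v),np.degrees(np.arctan2(v[1],v[0])))
print(sum(P)/4)
# outer plate disc by mask/circle top view
g=cv2.cvtColor(b["color"],cv2.COLOR_RGB2GRAY); m=((g>150)).astype(np.uint8); m[:, :160]=0;m[:,225:]=0;m[:165]=0;m[225:]=0
c=max(cv2.findContours(m,0,1)[0],key=cv2.contourArea); (x,y),ax,_=cv2.fitEllipse(c); print(x,y,ax,plane(b,x,y,.031),plane(b,x+ax[0]/2,y,.031)-plane(b,x-ax[0]/2,y,.031))
# drum: dark top rim
hsv=cv2.cvtColor(b["color"],cv2.COLOR_RGB2HSV)
for z in(.115,): print([np.round(proj(b,plane(b,*ct(515,430),z)+[.065*np.cos(t),.065*np.sin(t),0])) for t in(0,1.57,3.14,4.71)])
```

```text
knob (array([0.55462059, 0.19202704, 0.09130556]), [np.float64(0.0019160490992204907), np.float64(0.0019160490992205066)])
drum (array([ 0.49842234, -0.1477994 ,  0.1162964 ]), [np.float64(0.0006781328822710173), np.float64(0.0006781328822711314)])
ball (array([ 0.48538741, -0.29611314,  0.13446635]), [np.float64(0.00038286389531191775), np.float64(0.00038286389531198785)])
0.29941963078169753 -81.5761380474903
0.29835731210006283 -80.8914555976901
0.18484894934151902 -172.3419704915718
0.18840281714512833 -171.99796238562948
[ 0.49563242 -0.17897723  0.012     ]
192.29885864257812 193.78717041015625 (43.93034362792969, 45.52286148071289) [0.55332083 0.19341763 0.031     ] [-0.02250641 -0.14123578  0.        ]
[array([299., 168.]), array([281., 192.]), array([307., 209.]), array([324., 185.])]
```

```bash
python3 -m inch '{"slide":[[3.16,-2.10,0],[3.16,-2.10,0],[3.16,-2.10,0],[3.16,-2.10,0],[3.16,-2.10,0],[3.16,-2.10,0],[3.16,-2.10,0],[3.16,-2.10,0],[3.16,-2.10,0],[3.16,-2.10,0],[3.16,-2.10,0],[3.16,-2.10,0]],"rot":[[0,0,0],[0,0,0],[0,0,0],[0,0,0],[0,0,0],[0,0,0],[0,0,0],[0,0,0],[0,0,0],[0,0,0],[0,0,0],[0,0,0]]}' 4.2
python3 -m inch '{"slide":[[0,0,0],[0,0,0],[0,0,0],[0,0,0],[0,0,0],[0,0,0],[0,0,0],[0,0,0],[0,0,0],[0,0,0],[0,0,0],[0,0,0]],"rot":[[0,0,-6.8],[0,0,-6.8],[0,0,-6.8],[0,0,-6.8],[0,0,-6.8],[0,0,-6.8],[0,0,-6.8],[0,0,-6.8],[0,0,-6.8],[0,0,-6.8],[0,0,-6.8],[0,0,-6.8]]}'
python3 - <<'E'
from h import *
d=snap("wrist","w1.png"); print(tool().round(3)); print(proj(d,[.4854,-.2961,.1345]))
E
```

```text
time: 1.1
ee_pos: [0.4855, -0.2943, 0.4043]
tool_rot: [-180.0, 0.0, 16.7]
contact_force: [0.8, -1.1, 0.6]
width: 0.489
grip_force: 0.0
time: 2.1
ee_pos: [0.4847, -0.2959, 0.404]
tool_rot: [-179.9, -0.0, 98.7]
contact_force: [0.2, -0.7, -0.1]
width: 0.492
grip_force: 0.0
[[-0.156  0.988 -0.001  0.485]
 [ 0.988  0.156  0.001 -0.296]
 [ 0.001 -0.001 -1.     0.404]
 [ 0.     0.     0.     1.   ]]
[258.53922107 195.00449019]
```

View pics/w1.png

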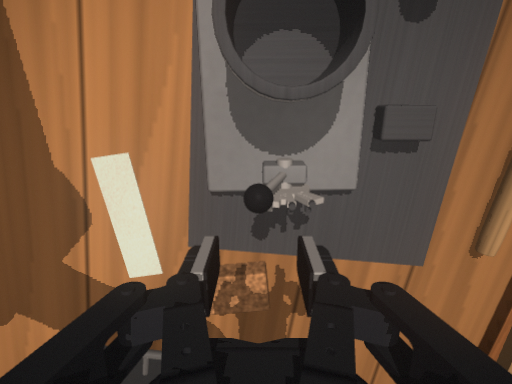

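The wrist view shows the ball at (259,198), where I predicted (258.5,195). The fingers straddle its swing plane and the studs are at about (292,203). I'll lower over the ball, then push toward +x.

```bash
python3 -m inch '{"slide":[[0,0,2.8],[0,0,2.8],[0,0,2.8],[0,0,2.6],[0,0,0],[0,0,0]],"rot":[[0,0,0],[0,0,0],[0,0,0],[0,0,0],[0,0,0],[0,0,0]]}'
python3 -m inch '{"slide":[[0,0.6,0],[0,0.6,0],[0,0.6,0],[0,0.6,0],[0,0.6,0],[0,0.6,0],[0,0.6,0],[0,0.6,0],[0,0.6,0],[0,0.6,0],[0,0.4,0],[0,0,0]],"rot":[[0,0,0],[0,0,0],[0,0,0],[0,0,0],[0,0,0],[0,0,0],[0,0,0],[0,0,0],[0,0,0],[0,0,0],[0,0,0],[0,0,0]]}'
python3 - <<'E'
from h import *
d=snap("wrist","w2.png"); print(tool().round(4)[:3,3]); print(proj(d,[.543,-.2876,.137]))
E
```

```text
time: 2.65
ee_pos: [0.484, -0.2955, 0.2928]
tool_rot: [-179.8, -0.2, 98.2]
contact_force: [0.4, 0.1, -0.2]
width: 0.496
grip_force: 0.0
time: 3.65
ee_pos: [0.549, -0.2865, 0.2943]
tool_rot: [180.0, -0.0, 98.3]
contact_force: [-0.5, 0.0, -0.2]
width: 0.493
grip_force: 0.0
[ 0.5487 -0.2866  0.2944]
[244.5978576  264.52685735]
```

View pics/w2.png

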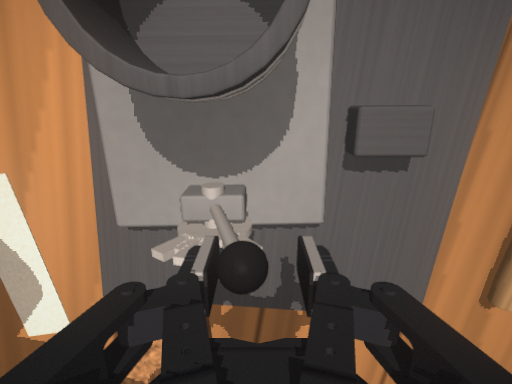

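The ball is at (242,267) against the target projection of (244.6,264.5), so the lever is within about 2 mm of the notch. I'll back off, rise and go over the lids.

```bash
python3 -m inch '{"slide":[[0,-0.6,0],[0,0,0],[0,0,0],[0,0,0],[0,0,1],[0,0,-4],[0,0,-4],[0,0,-4],[0,0,0]],"rot":[[0,0,0],[0,0,0],[0,0,0],[0,0,0],[0,0,0],[0,0,0],[0,0,0],[0,0,0],[0,0,0]]}'
python3 - <<'E'
from h import *
d=snap("wrist","w3.png"); print(tool().round(4)[:3,3]); 
g=d["color"].max(2); m=(g<40).astype(np.uint8)
P=proj(d,[.543,-.2876,.137]); print(P)
m[:int(P[1])-25]=0;m[int(P[1])+25:]=0;m[:,:int(P[0])-30]=0;m[:,int(P[0])+30:]=0
c=max(cv2.findContours(m,0,1)[0],key=cv2.contourArea); (x,y),r=cv2.minEnclosingCircle(c);p=plane(d,x,y,.137);print(x,y,r,p)
q=(p[:2]-[.5196,-.291])@[.989,.146]; print("lever",.55+np.arcsin(q/.095))
E
python3 -m inch '{"slide":[[3.95,0.58,0],[3.95,0.58,0],[3.95,0.58,0],[3.95,0.58,0],[3.95,0.58,0],[3.95,0.58,0],[3.95,0.58,0],[3.95,0.58,0],[3.95,0.58,0],[3.95,0.58,0],[3.95,0.58,0],[3.95,0.58,0]],"rot":[[0,0,0],[0,0,0],[0,0,0],[0,0,0],[0,0,0],[0,0,0],[0,0,0],[0,0,0],[0,0,0],[0,0,0],[0,0,0],[0,0,0]]}' 5.5
python3 - <<'E'
from h import *
d=snap("wrist","w4.png"); print(tool().round(4)[:3,3]); print(proj(d,[.554,.1925,.093]),proj(d,[.554,.1925,.031]))
E
```

```text
time: 4.45
ee_pos: [0.5445, -0.2889, 0.4144]
tool_rot: [179.3, 0.6, 98.3]
contact_force: [1.5, -0.8, 1.7]
width: 0.49
grip_force: 0.0
[ 0.5438 -0.2886  0.4108]
[252.17910969 187.12304341]
250.875 188.875 14.001215934753418 [ 0.54208415 -0.28936593  0.137     ]
lever 0.7888476960406597
time: 5.5
ee_pos: [0.5417, 0.1933, 0.4028]
tool_rot: [-179.9, 0.0, 98.3]
contact_force: [0.9, -0.6, -1.3]
width: 0.641
grip_force: 0.0
[0.5414 0.1993 0.4028]
[270.24847337 184.35375791] [268.26857192 170.18516288]
```

View pics/w4.png

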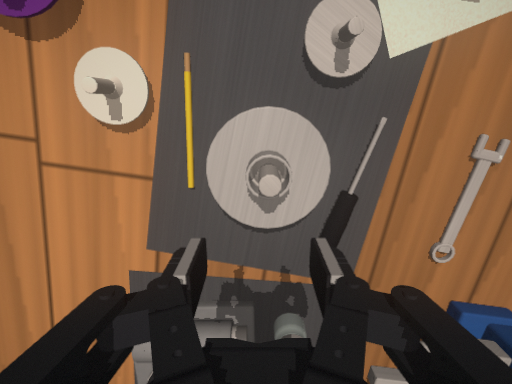

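The wrist view shows the pair at (268,167) with its knob top at (270,185), as predicted. The pencil is to the left at (188,120) and the screwdriver to the right at (355,190), both clear. I'll centre and descend.

```bash
python3 -m inch '{"slide":[[0,0,0],[0,0,0],[0,0,0]],"rot":[[0,0,0],[0,0,0],[0,0,0]]}' >/dev/null
python3 - <<'E'
from h import *
d=snap("wrist"); T=tool()
g=cv2.cvtColor(d["color"],cv2.COLOR_RGB2GRAY); c0=proj(d,[.554,.1925,.031]).astype(int)
m=(g>105).astype(np.uint8); k=np.zeros_like(m); cv2.circle(k,tuple(int(v) for v in c0),75,1,-1); m=cv2.morphologyEx(m*k,cv2.MORPH_OPEN,np.ones((5,5)))
c=max(cv2.findContours(m,0,1)[0],key=cv2.contourArea); (x,y),ax,_=cv2.fitEllipse(cv2.convexHull(c)); p=plane(d,x,y,.031)
print(c0,x,y,ax,p,np.array(ax)/d["f"]*(d["eye"][2]-.031))
print(T.round(4)[:3,3],"move cm",(T[:3,:3].T@(np.append(p[:2],.239)-T[:3,3])*100).round(2), proj(d,[p[0],p[1],.093]))
E
```

```text
[268 167] 267.6583251953125 164.31544494628906 (122.3786392211914, 124.8953628540039) [0.55284898 0.19653668 0.031     ] [0.14348819 0.14643903]
[0.5425 0.1902 0.4037] move cm [ 0.49  1.14 16.47] [269.52610444 177.390504  ]
```

```bash
python3 -m inch '{"slide":[[0.3,1.1,0],[0,0,2.8],[0,0,2.8],[0,0,2.8],[0,0,2.8],[0,0,2.0],[0,0,1.2],[0,0,0],[0,0,0],[0,0,0]],"rot":[[0,0,0],[0,0,0],[0,0,0],[0,0,0],[0,0,0],[0,0,0],[0,0,0],[0,0,0],[0,0,0],[0,0,0]]}'
python3 - <<'E'
from h import *
d=snap("wrist","w5.png"); print(tool().round(4)[:3,3])
E
```

```text
time: 6.68
ee_pos: [0.5542, 0.1959, 0.2624]
tool_rot: [179.8, -0.0, 98.3]
contact_force: [1.0, 0.2, 0.9]
width: 0.641
grip_force: 0.0
[0.5542 0.1961 0.2627]
```

View pics/w5.png

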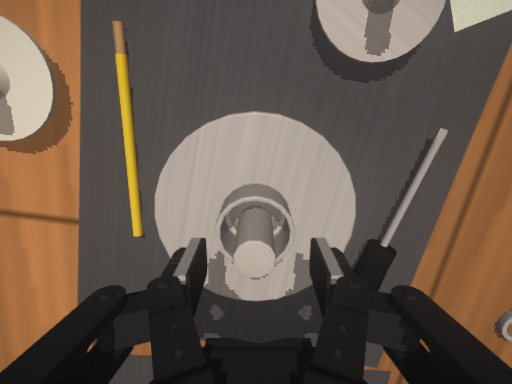

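The knob top is at (255,258), midway between the pads at about 192 and 322.

Run:
```python
from h import *
T=tool()
d=dict(snap("wrist"))
p=plane(d,255,258,.093); print(p, T.T[3], (T[:3,:3].T@(p-T[:3,3])*100).round(2), (T[:3,:3].T@(plane(d,255,203,.031)-T[:3,3])*100).round(2))
```

```text
[0.55424863 0.19225376 0.093     ] [0.55424493 0.19606422 0.26274204 1.        ] [-0.39 -0.12 16.97] [ 0.55 -0.17 23.17]
```

```bash
python3 -m inch '{"slide":[[-0.4,-0.1,0],[0,0,1.2],[0,0,1.05],[0,0,0],[0,0,0]],"rot":[[0,0,0],[0,0,0],[0,0,0],[0,0,0],[0,0,0]]}'
python3 -m inch '{"slide":[[0,0,0],[0,0,0],[0,0,0],[0,0,0],[0,0,0],[0,0,0],[0,0,0],[0,0,0]],"rot":[[0,0,0],[0,0,0],[0,0,0],[0,0,0],[0,0,0],[0,0,0],[0,0,0],[0,0,0]]}' 1.0 70
```

```text
time: 7.2
ee_pos: [0.5516, 0.1916, 0.2364]
tool_rot: [-179.8, 0.0, 98.3]
contact_force: [-0.5, -0.6, 0.1]
width: 0.642
grip_force: 0.0
time: 7.87
ee_pos: [0.553, 0.192, 0.2386]
tool_rot: [179.9, -0.0, 98.3]
contact_force: [2.3, 0.5, -0.3]
width: 0.259
grip_force: 68.6
```

```bash
python3 -m inch '{"slide":[[0,0,-0.5],[0,0,-1],[0,0,-1.5],[0,0,-1.5],[0,0,-1.5],[0,0,-1.5],[0,0,-1.5],[0,0,-1.5],[0,0,-1.5],[0,0,-1.5],[0,0,-1],[0,0,-0.5]],"rot":[[0,0,0],[0,0,0],[0,0,0],[0,0,0],[0,0,0],[0,0,0],[0,0,0],[0,0,0],[0,0,0],[0,0,0],[0,0,0],[0,0,0]]}'
python3 - <<'E'
from h import *
d=snap("wrist"); b=snap("top"); T=tool(); s=env.read_state()
print(T[:3,3],s["tool_rot"],s["contact_force"],s["width"])
g=cv2.resize(b["color"][130:270,120:260,::-1],(560,560),interpolation=3)
cv2.imwrite("pics/lift.png",np.hstack([g[:384],]) if 0 else np.hstack([cv2.resize(d["color"][:,:,::-1],(440,330)),cv2.resize(b["color"][130:260,120:260,::-1],(355,330),interpolation=3)]))
# drum via top plane refine: print move to drum
print((T[:3,:3].T@(np.array([.4984,-.1478,T[2,3]])-T[:3,3])*100).round(2))
E
```

```text
time: 8.87
ee_pos: [0.5524, 0.1919, 0.3896]
tool_rot: [180.0, -0.0, 98.3]
contact_force: [0.1, 0.2, -5.7]
width: 0.257
grip_force: 69.0
[0.55252772 0.19189148 0.38891361] [ 1.79947038e+02 -9.24892745e-03  9.83175266e+01] [-0.11386813  0.25178833 -6.02389744] 0.2586896183835099
[-3.283e+01 -1.027e+01 -1.000e-02]
```

View pics/lift.png

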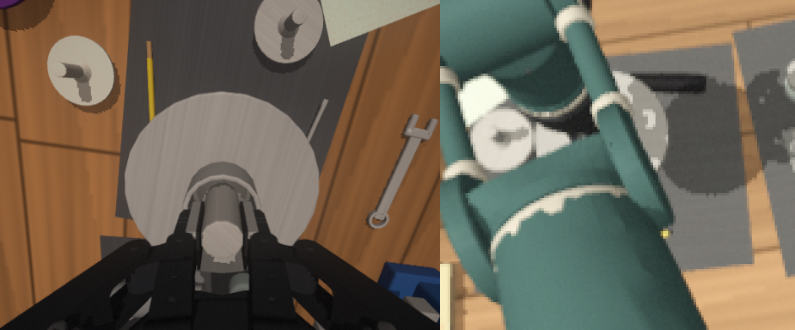

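The pair hangs level and together, with the wrist force showing about 6 N of weight. Before lowering, I'll check the measured drum centre against the rim in both initial views, and the knob's offset in the grip.

Run:
```python
from h import *
T=tool(); d=snap("wrist")
print("knob in tool",(T[:3,:3].T@(plane(d,258,279,T[2,3]-.1456)-T[:3,3])*100).round(2))
a,b=load(); out=[]
for im,(x0,y0) in((a,(160,175)),(b,(265,150))):
    s=6; g=cv2.resize(im["color"][y0:y0+80,x0:x0+66,::-1],None,fx=s,fy=s,interpolation=cv2.INTER_CUBIC); g=cv2.convertScaleAbs(g,alpha=1.8)
    for r,col in((.065,(0,255,0)),(.054,(0,0,255))):
        for t in np.linspace(0,6.28,40):
            p=(proj(im,[.4984+r*np.cos(t),-.1478+r*np.sin(t),.115])-[x0,y0]+.5)*s
            cv2.circle(g,(int(p[0]),int(p[1])),1,col,-1)
    out.append(g)
cv2.imwrite("pics/rim.png",np.hstack(out))
```

```text
knob in tool [-0.07  0.05 14.56]
```

View pics/rim.png

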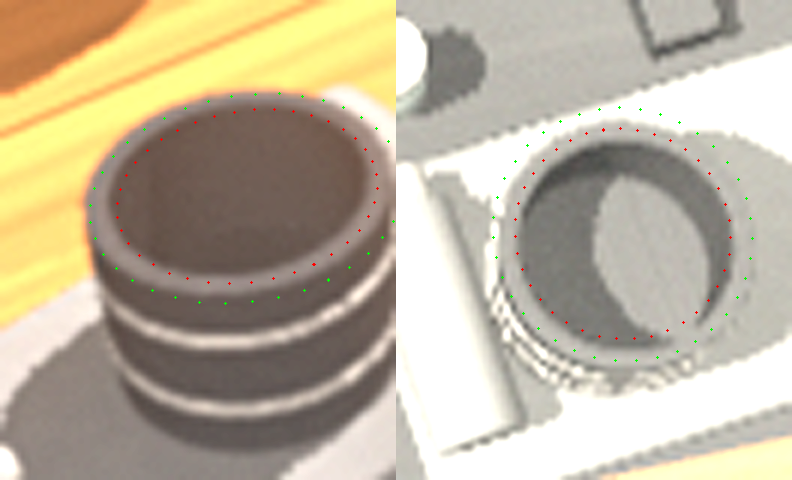

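The overlay is offset: the true bore is about (-8,-4) zoomed pixels away in the scene view and (+2,+9) in the top view, at 6x zoom. I'll re-triangulate with those shifts.

Run:
```python
from h import *
a,b=load(); C=[.4984,-.1478,.115]
pa=proj(a,C)+np.array([-8,-4])/6; pb=proj(b,C)+np.array([2,9])/6
X=tri(a,pa,b,pb); print(X,plane(a,*pa,.115),plane(b,*pb,.115))
T=tool(); print(T[:3,3],(T[:3,:3].T@(X[0]-T[:3,3])*100).round(2))
```

```text
(array([ 0.49364173, -0.14849064,  0.114264  ]), [np.float64(0.0004775914304666525), np.float64(0.000477591430466554)]) [ 0.4941694  -0.14923714  0.115     ] [ 0.4937078  -0.14793271  0.115     ]
[0.55228109 0.1918293  0.38786979] [-32.82 -10.71  27.37]
```

```bash
python3 -m inch '{"slide":[[-0.5,-0.16,0],[-1,-0.33,0],[-1.5,-0.49,0],[-1.5,-0.49,0],[-1.5,-0.49,0],[-1.5,-0.49,0],[-1.5,-0.49,0],[-1.5,-0.49,0],[-1.5,-0.49,0],[-1.5,-0.49,0],[-1.5,-0.49,0],[-1.5,-0.49,0]],"rot":[[0,0,0],[0,0,0],[0,0,0],[0,0,0],[0,0,0],[0,0,0],[0,0,0],[0,0,0],[0,0,0],[0,0,0],[0,0,0],[0,0,0]]}' >/dev/null
python3 -m inch '{"slide":[[-1.5,-0.49,0],[-1.5,-0.49,0],[-1.5,-0.49,0],[-1.5,-0.49,0],[-1.5,-0.49,0],[-1.5,-0.49,0],[-1.5,-0.49,0],[-1.5,-0.49,0],[-1.5,-0.49,0],[-1.5,-0.49,0],[-1.1,-0.39,0],[-0.6,-0.2,0]],"rot":[[0,0,0],[0,0,0],[0,0,0],[0,0,0],[0,0,0],[0,0,0],[0,0,0],[0,0,0],[0,0,0],[0,0,0],[0,0,0],[0,0,0]]}' 
python3 -m inch '{"slide":[[-0.5,0,0],[0,0,0],[0,0,0],[0,0,0]],"rot":[[0,0,0],[0,0,0],[0,0,0],[0,0,0]]}'
```

```text
time: 11.02
ee_pos: [0.492, -0.154, 0.3874]
tool_rot: [-179.9, -0.0, 98.2]
contact_force: [0.5, 1.2, -6.5]
width: 0.262
grip_force: 69.0
time: 11.35
ee_pos: [0.4938, -0.1568, 0.3881]
tool_rot: [-180.0, -0.0, 98.3]
contact_force: [0.8, -0.2, -6.7]
width: 0.254
grip_force: 69.0
```

```bash
python3 -m inch '{"slide":[[0.5,0.1,0],[0.4,0,0],[0,0,0],[0,0,0.8],[0,0,0.8],[0,0,0.8],[0,0,0.6],[0,0,0],[0,0,0],[0,0,0]],"rot":[[0,0,0],[0,0,0],[0,0,0],[0,0,0],[0,0,0],[0,0,0],[0,0,0],[0,0,0],[0,0,0],[0,0,0]]}'
python3 - <<'E'
from h import *
a=snap("scene","sc2.png"); T=tool();print(T[:3,3])
np.save("sc2.npy",a["color"])
E
```

```text
time: 12.18
ee_pos: [0.4935, -0.1484, 0.3581]
tool_rot: [-180.0, -0.0, 98.3]
contact_force: [0.4, -0.5, -6.2]
width: 0.259
grip_force: 69.0
[ 0.49359701 -0.14842397  0.35852925]
```

```bash
python3 -m inch '{"slide":[[0,0,0.25],[0,0,0.25],[0,0,0.25],[0,0,0.25],[0,0,0],[0,0,0]],"rot":[[0,0,0],[0,0,0],[0,0,0],[0,0,0],[0,0,0],[0,0,0]]}'
```

```text
time: 12.73
ee_pos: [0.4932, -0.1482, 0.3478]
tool_rot: [-180.0, -0.0, 98.3]
contact_force: [-0.2, 0.5, -5.7]
width: 0.257
grip_force: 69.0
```

Bottom at 0.109 m, inside the mouth with no contact. Continuing slowly.

```bash
python3 -m inch '{"slide":[[0,0,0.25],[0,0,0.25],[0,0,0.25],[0,0,0.25],[0,0,0],[0,0,0]],"rot":[[0,0,0],[0,0,0],[0,0,0],[0,0,0],[0,0,0],[0,0,0]]}'
```

```text
time: 13.23
ee_pos: [0.4932, -0.1482, 0.3378]
tool_rot: [-180.0, -0.0, 98.3]
contact_force: [0.1, 0.6, -6.8]
width: 0.258
grip_force: 69.0
```

```bash
python3 -m inch '{"slide":[[0,0,0.15],[0,0,0.1],[0,0,0],[0,0,0]],"rot":[[0,0,0],[0,0,0],[0,0,0],[0,0,0]]}'
```

```text
time: 13.57
ee_pos: [0.4933, -0.1482, 0.3356]
tool_rot: [-180.0, -0.0, 98.3]
contact_force: [0.9, 0.6, -5.9]
width: 0.257
grip_force: 69.0
```

```bash
python3 -m inch '{"slide":[[0,0,0.1],[0,0,0.05],[0,0,0],[0,0,0]],"rot":[[0,0,0],[0,0,0],[0,0,0],[0,0,0]]}'
```

```text
time: 13.9
ee_pos: [0.4933, -0.1482, 0.3341]
tool_rot: [-180.0, -0.0, 98.3]
contact_force: [-0.3, 0.4, -7.2]
width: 0.256
grip_force: 69.0
```

```bash
python3 -m inch '{"slide":[[0,0,0.1],[0,0,0],[0,0,0]],"rot":[[0,0,0],[0,0,0],[0,0,0]]}'
```

```text
time: 14.15
ee_pos: [0.4935, -0.1483, 0.3337]
tool_rot: [180.0, 0.0, 98.3]
contact_force: [-0.6, -0.3, -3.1]
width: 0.258
grip_force: 69.9
```

Contact came at the expected seated height (0.3336). Letting go.

```bash
python3 -m inch '{"slide":[[0,0,0.05],[0,0,0],[0,0,0]],"rot":[[0,0,0],[0,0,0],[0,0,0]]}'
python3 -m inch '{"slide":[[0,0,0],[0,0,0],[0,0,0],[0,0,0],[0,0,0],[0,0,0]],"rot":[[0,0,0],[0,0,0],[0,0,0],[0,0,0],[0,0,0],[0,0,0]]}' 7.8
python3 - <<'E'
from h import *
d=snap("wrist"); a=snap("scene")
im=np.hstack([cv2.resize(d["color"][:,:,::-1],(400,300)),cv2.resize(a["color"][170:290,120:280,::-1],(400,300),interpolation=3)])
cv2.imwrite("pics/rel.png",im); print(tool()[:3,3])
T=tool()
# knob axis projections if inner lid is centred under TCP
for z in (.188,.156,.126): print(proj(d,[T[0,3],T[1,3],z])*400/512)
print("ball at .8 (scene crop)",(proj(a,np.array([.515,-.2920,0])+np.array([.0235*.989,.0235*.146,.137]))-[120,170])*2.5)
E
```

```text
time: 14.4
ee_pos: [0.4935, -0.1483, 0.3336]
tool_rot: [180.0, 0.0, 98.3]
contact_force: [-2.8, 1.5, 2.8]
width: 0.262
grip_force: 70.1
time: 14.9
ee_pos: [0.4935, -0.1483, 0.3327]
tool_rot: [180.0, 0.0, 98.3]
contact_force: [0.8, -0.0, -0.0]
width: 0.911
grip_force: 0.0
[ 0.49340794 -0.14827017  0.33266653]
[200.55143109 217.754637  ]
[200.71616743 191.60640454]
[200.82263172 174.69561362]
ball at .8 (scene crop) [ 82.51228818 161.52991397]
```

View pics/rel.png

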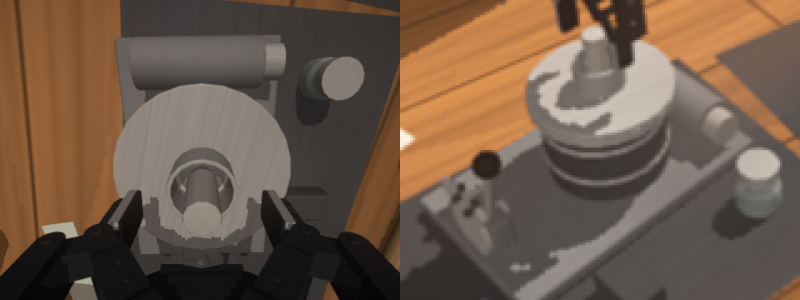

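The wrist view shows the lid flat on the drum, with the knob free and the plate centre about 8 mm toward tool +x of the knob. In the scene view the ball is at crop (86,165) against (82.5,161.5) predicted for 0.80, so the lever is fine. I'll shift 8 mm and lower to the collar.

```bash
python3 -m inch '{"slide":[[0.4,0,0],[0.4,0,0],[0,0,1],[0,0,1],[0,0,0.9],[0,0,0],[0,0,0]],"rot":[[0,0,0],[0,0,0],[0,0,0],[0,0,0],[0,0,0],[0,0,0],[0,0,0]]}'
python3 -m inch '{"slide":[[0,0,0],[0,0,0],[0,0,0],[0,0,0],[0,0,0],[0,0,0],[0,0,0]],"rot":[[0,0,0],[0,0,0],[0,0,0],[0,0,0],[0,0,0],[0,0,0],[0,0,0]]}' 4.2 40
```

```text
time: 15.58
ee_pos: [0.4916, -0.1401, 0.3021]
tool_rot: [-179.8, -0.1, 98.3]
contact_force: [-0.8, -0.1, 0.8]
width: 0.918
grip_force: 0.0
time: 16.17
ee_pos: [0.4925, -0.1405, 0.3045]
tool_rot: [179.9, 0.0, 98.3]
contact_force: [-0.5, -0.0, 5.7]
width: 0.595
grip_force: 41.5
```

```bash
python3 -m inch '{"slide":[[0,0,-0.2],[0,0,-0.3],[0,0,0],[-0.3,0,0],[-0.3,0,0],[0,0,0],[0,0,0]],"rot":[[0,0,0],[0,0,0],[0,0,0],[0,0,0],[0,0,0],[0,0,0],[0,0,0]]}' - 50
python3 -m inch '{"slide":[[0,0,-0.5],[0,0,-1],[0,0,-1],[0,0,-1],[0,0,-1],[0,0,-1],[0,0,-1],[0,0,-1],[0,0,-1],[0,0,-1],[0,0,-1],[0,0,-0.5]],"rot":[[0,0,0],[0,0,0],[0,0,0],[0,0,0],[0,0,0],[0,0,0],[0,0,0],[0,0,0],[0,0,0],[0,0,0],[0,0,0],[0,0,0]]}'
```

```text
time: 16.75
ee_pos: [0.4926, -0.1461, 0.3079]
tool_rot: [-179.9, -0.1, 98.3]
contact_force: [-1.0, 1.7, -4.7]
width: 0.593
grip_force: 52.3
time: 17.75
ee_pos: [0.4934, -0.1464, 0.4206]
tool_rot: [179.9, 0.1, 98.3]
contact_force: [0.6, -0.6, -2.5]
width: 0.592
grip_force: 52.1
```

```bash
python3 -m inch '{"slide":[[0,0,0],[0,0,0],[0,0,0],[0,0,0],[0,0,0]],"rot":[[0,0,0],[0,0,0],[0,0,0],[0,0,0],[0,0,0]]}'
python3 - <<'E'
from h import *
a=snap("scene"); hsv=cv2.cvtColor(a["color"],cv2.COLOR_RGB2HSV)
p=[proj(a,[.4935,-.148,z]) for z in(.188,.121)]; f=[proj(a,[.4935+dx,-.148+dy,.121]) for dx,dy in((.062,0),(-.062,0),(0,.062),(0,-.062))]
print(np.round(p),np.round(f))
x,y=np.round(p[1]).astype(int); print(hsv[y-12:y+14:3,x-40:x+41:5,2])
print(env.read_state()["contact_force"])
E
```

```text
time: 18.17
ee_pos: [0.4929, -0.1462, 0.4178]
tool_rot: [-179.9, -0.0, 98.3]
contact_force: [0.2, -0.2, -1.9]
width: 0.594
grip_force: 52.1
[[196. 183.]
 [200. 204.]] [[212. 218.]
 [188. 191.]
 [221. 194.]
 [177. 214.]]
[[207 205 178 214 172 150 146 121 124 215 212 211 158 205 204 213 208]
 [208 167 219 218 210 211 212 128 129 215 212 212 210 154  97 202 205]
 [208 217 217 203 207 213 217 132 129 210 214 213 212 156 153 103 160]
 [217 213 200 206 123 123 121 128 131 189 214 212 212 164 154 149 127]
 [207 202 209 112 124 125 125 133 143 194 213 212 213 148 147 154 142]
 [206 210 195  93 124 124 126 142 158 197 211 214 212 100 133 146 151]
 [207 188 195  80 124 124 125 124 128 166 211 214 213 100 118 134 144]
 [185 198 201  65 124 123 124 125 125 150 214 210 142 112 105 120 134]
 [197 198 198  87 124 122 124 126 126 125 214 185  68 129 100 107 114]]
[ 1.01016046 -0.19290368 -2.20913402]
```

The flange fills the drum mouth at the expected pixels, and the wrist carries only the outer lid's weight. Handing in.

```bash
python3 -c "
from plant import env
print(env.sign_off())"
```

```text
the job is handed in; nothing more can be done
None
```

I handed the job in at about 18 s on the robot's clock, with no verdict returned: the lever reads about 0.8 rad, the inner lid is seated and released in the drum, and the outer lid is held level about 0.12 m above the rim.

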